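Set out a border of tiles for slip-trailing

TASK

Set out the tile border on the board so that a slip line can be trailed across it: nudge the three square tiles, in the order they lie, square up against the long batten and edge to edge, the first snug against the short end stop. Take the half tile from the round plaster bat, set it down on the board without dropping it, and close the open end of the row with it, one long side against the last square tile and one short end against the batten, with every joint shut. Leave the bottle, the bowl and the tool pot where they are.

Things in the scene. Friction and masses are not known exactly. Their poses are not given: they have to be found in the camera images.
- board: plywood setting-out board, 270 (x, away from the robot) x 600 (y, along the row) x 15 mm, fixed to the table, position and yaw vary. Origin: centre of its underside. Wooden batten 25 mm wide, 20 mm high above the board's top, along its whole far (+x) edge, inner face at x = 105 mm. End stop of the same section, 125 mm long, at the right (-y), inner face at y = -255 mm. Near side and left end open.
- corner (a point): inner corner where batten and end stop meet, on the board's top face (15 mm above the table); axes as the board's. The finished row fills 100 mm in -x and 350 mm in +y from here: the seated centres of tile_1, tile_2, tile_3 and half_tile lie at x = -50 mm and y = 50, 150, 250 and 325 mm.
- tile_1: square biscuit-fired clay tile, buff, 100 x 100 x 12 mm, about 0.2 kg, loose, lying flat on the board, skewed by up to 0.35 rad, its centre 5 to 10 cm short of its seat at the batten; too wide to grip, it slides when pushed on an edge. Origin: centre of its underside; x, y parallel to its edges, z up. The one nearest to the end stop.
- tile_2: square biscuit-fired clay tile, buff, 100 x 100 x 12 mm, about 0.2 kg, loose, lying flat on the board, skewed by up to 0.35 rad, its centre 5 to 10 cm short of its seat at the batten; too wide to grip, it slides when pushed on an edge. Origin: centre of its underside; x, y parallel to its edges, z up. The middle one.
- tile_3: square biscuit-fired clay tile, buff, 100 x 100 x 12 mm, about 0.2 kg, loose, lying flat on the board, skewed by up to 0.35 rad, its centre 5 to 10 cm short of its seat at the batten; too wide to grip, it slides when pushed on an edge. Origin: centre of its underside; x, y parallel to its edges, z up. The one farthest from the end stop.
- half_tile: half tile of the same clay, 100 (its x) x 50 (its y) x 12 mm, about 0.1 kg, loose, lying flat on the plaster bat. Origin: centre of its underside, z up. It can be gripped from above across its 50 mm width.
- bat: round plaster bat, white, diameter 156 mm, 20 mm thick, heavy, fixed on the table left of the board; the half tile lies on it, its x within 0.6 rad of the world's x. Origin: centre of its underside.
- slip_bottle: bystander: white slip-trailing bottle with red cap, diameter 64 mm, 193 mm tall, standing loose beyond the batten. Origin: centre of its underside.
- bowl: bystander: biscuit-fired bowl, diameter 120 mm, 55 mm tall, standing loose beyond the bat. Origin: centre of its underside.
- tool_pot: bystander: clay beaker, diameter 80 mm, 90 mm tall, with modelling tools up to about 210 mm high, standing loose beyond the board's right part. Origin: centre of its underside.

How it is judged:
At the end, for the whole second after the job is handed in: The three square tiles and the half tile lie flat on the board at rest, in order: each within 3 mm of touching the batten and square to it within 0.04 rad, tile_1 within 3 mm of the end stop, each joint between neighbours open by no more than 3 mm, the half tile's long side along the joint (x of tile_1 in the frame of corner between -0.053 and -0.047 m and z of each of tile_1, tile_2, tile_3, half_tile in the frame of corner below 0.0025 m and angle between each of tile_1, tile_2, tile_3, half_tile's own z axis and vertical below 0.03 rad and linear speed of each of tile_1, tile_2, tile_3, half_tile below 0.01 m/s and angular speed of each of tile_1, tile_2, tile_3, half_tile below 0.05 rad/s and (angle between the x axis of tile_1 and the x axis of corner, either way round below 0.04 rad or angle between the y axis of tile_1 and the x axis of corner, either way round below 0.04 rad) and x of tile_2 in the frame of corner between -0.053 and -0.047 m and (angle between the x axis of tile_2 and the x axis of corner, either way round below 0.04 rad or angle between the y axis of tile_2 and the x axis of corner, either way round below 0.04 rad) and x of tile_3 in the frame of corner between -0.053 and -0.047 m and (angle between the x axis of tile_3 and the x axis of corner, either way round below 0.04 rad or angle between the y axis of tile_3 and the x axis of corner, either way round below 0.04 rad) and x of half_tile in the frame of corner between -0.053 and -0.047 m and angle between the x axis of half_tile and the x axis of corner, either way round below 0.04 rad and y of tile_1 in the frame of corner below 0.053 m and horizontal distance between tile_1 and tile_2 below 0.103 m and horizontal distance between tile_2 and tile_3 below 0.103 m and horizontal distance between tile_3 and half_tile below 0.078 m and y of half_tile in the frame of corner above 0.3 m and y of tile_3 in the frame of corner above 0.22 m).
It fails at once if the half tile is dropped (falls freely by more than about 15 mm) (contact force between half_tile and anything else below 0.05 N and linear speed of half_tile above 0.55 m/s).
It fails at once if the bottle is pushed more than 25 mm from its place or knocked over (distance of slip_bottle from where it was at the start of the episode above 0.025 m or angle between slip_bottle's own z axis and vertical above 0.5 rad).
It fails at once if the bowl is pushed more than 25 mm from its place or knocked over (distance of bowl from where it was at the start of the episode above 0.025 m or angle between bowl's own z axis and vertical above 0.5 rad).
It fails at once if the tool pot is pushed more than 25 mm from its place or knocked over (distance of tool_pot from where it was at the start of the episode above 0.025 m or angle between tool_pot's own z axis and vertical above 0.5 rad).
It also fails if it takes over 72 s, if anything falls off the work surface, if the arm or the gripper's body presses on something with over 40 N, if the wrist force passes 120 N, or if a joint passes its speed limit or range.

ROBOT

A 6-joint arm with a two-finger parallel gripper is mounted at the origin on the work surface. World frame = base frame: x ahead of the robot, y to its left, z up, the work surface at z = 0. Lengths are in m, angles in rad, forces in N, time in s.
With the tool pointing down it reaches from about 0.375 to 0.9 m from the base axis. Payload 3.1 kg.
Tool frame: the origin (TCP) lies midway between the tips of the shut fingers; the grasp point (between the pads) lies 19 mm behind it; z points along the fingers, y is the line along which they close (so a half turn about z gives the same grasp; the last joint's range is limited). The gripper opens to 87 mm and grips with 3 to 60 N. Pads are 19 mm wide; open, the fingers measure 117 mm over their backs; the gripper's body (75 mm by 190 mm) begins 51 mm behind the grasp point.
Start: joints at [-0.178, 0.527, 1.433, -0, 1.181, -0.178], TCP at [0.625, 0, 0.223] pointing down, gripper open.
Joint ranges: [-3.08, 3.08], [-0.75, 2.2], [0.22, 2.44], [-1.43, 4.57], [0, 2.65], [-2.85, 2.85]. Speed limits (rad/s): [2.79, 2.79, 3.14, 3.14, 3.14, 3.14].

INTERFACE

Orientations are given as a unit quaternion [x, y, z, w].
In Python, from rig import robot gives the robot as it stands.
- The arm moves only by the shell command python3 -m jog 'ROWS' [FORCE]. ROWS is a JSON object of lists of equal length, an entry for each row: "dp": the shift along the tool's x, y, z in mm, a list of three; "delta_rot": the turn, a rotation vector about the tool's x, y, z in rad, a list of three; "gripper": the opening, from -1 (shut) to 1 (fully open). A call has 1 to 12 rows; each row is the pose to reach, as a shift and turn from the pose commanded when the call began, along the tool's axes at that moment; what a row does not reach only later rows make up. A row lasts 1/10 s, in which the tool goes at most 50 mm and 8.59 degrees, less where a joint would pass 70% of its speed; a pose out of reach is approached as far as the arm can. A call with a gripper value outside its range is refused whole. The fingers move at their own pace and stop on an object; FORCE is the grip in N (left out, the last holds). Time passes only in rows, so rows that repeat a pose let the fingers close. It gives the time, the measured TCP pose, the force, the opening and the grip force at its end, in the units of the state.
- robot.get_obs(): the state, without advancing time (a new reading comes with each control period).
- robot.camera(name): name is "scene" or "side" or "wrist"; returns the picture (384x512x3 uint8, red, green, blue); there is no depth.
- robot.camera_model(name): a dict with "fx", "fy", "cx", "cy" (pixels), "k1" (the pictures are not rectified: a ray, as slopes to the right and down, at radius r is drawn at 1 + k1 r^2 times it, then the intrinsics apply), "xyz" and "orientation" of the camera in the world; the wrist camera has in their place "T_tool_cam" (4x4, takes a point from camera to tool coordinates, whose origin is the TCP and whose axes are the flange's). Camera axes: x right, y down, z forward; pixel columns grow to the right and rows downward; lengths in m; the calibration is good to about 2 mm. A picture is of the moment at which its call begins: read the wrist's pose just before it. camera_model takes no time and is no camera call.
- robot.hand_in(): hands the job in; it is judged then, once.
Trained networks look in the newest picture that a camera, given by its name, has taken for a name from the list of things; names that differ only in an ending like _2 or _b are one class to them, and where a whole thing is asked for, a point or a joint stands for the part that bears it (a point fixed in the world has none). Each returns a list of dicts, best first, with "score" (0 to 1); they miss things now and then, are a little off and sometimes report something else, mostly with a low value. They report only what shows in the picture. A call takes as long as a camera call.
- robot.search_frame(name, camera): "rect" ([left, top, right, bottom] in pixels, round what is visible of it).
The state is a dict: "time": time; "q": joint angles; "joint_velocities": joint speeds; "joint_torque": joint torques, N m; "position": TCP position; "tool_rot": TCP orientation; "ft_force": force on the tool from outside, world axes, zero at the start; "moment": the same for the moment, N m; "grip_width": finger opening in m; "grip_force": force on a finger pad.
Only numpy, scipy, OpenCV 4.12 (cv2) and the standard library are available. Lean on these libraries where they do the work, as an engineer would, in place of code of your own. Each camera call takes 0.05 s, during which the arm holds its last target. There are 200 camera calls.

## Working session

There is one attempt and no reset: what is moved stays moved. The work goes in short steps, Python scripts to look and compute and a shell command to move; the robot and the scene stay as the last step left them, time stands still between calls to the robot, and variables do not carry over. Pictures are saved under pics/ and viewed, at most 13 in all, crops included, and the job is handed in when it is done.

```bash
mkdir -p pics; ls; cat > h.py <<'E'
import numpy as np, cv2
from rig import robot
from scipy.spatial.transform import Rotation as R
def cam(name):
    m=robot.camera_model(name)
    if name=='wrist':
        o=robot.get_obs(); T=np.eye(4); T[:3,:3]=R.from_quat(o['tool_rot']).as_matrix(); T[:3,3]=o['position']
        T=T@np.array(m['T_tool_cam'])
    else:
        T=np.eye(4); T[:3,:3]=R.from_quat(m['orientation']).as_matrix(); T[:3,3]=m['xyz']
    return m,T
def px2w(m,T,uv,z):
    uv=np.atleast_2d(uv).astype(float)
    K=np.array([[m['fx'],0,m['cx']],[0,m['fy'],m['cy']],[0,0,1]])
    n=cv2.undistortPoints(uv.reshape(-1,1,2),K,np.array([m['k1'],0,0,0.])).reshape(-1,2)
    d=np.c_[n,np.ones(len(n))]@T[:3,:3].T
    return T[:3,3]+d*((z-T[2,3])/d[:,2])[:,None]
def w2px(m,T,P):
    p=(np.atleast_2d(P)-T[:3,3])@T[:3,:3]; s=p[:,:2]/p[:,2:]; s=s*(1+m['k1']*(s**2).sum(1))[:,None]
    return s*[m['fx'],m['fy']]+[m['cx'],m['cy']]
def snap(name,f=None):
    m,T=cam(name); im=robot.camera(name)
    if f: cv2.imwrite('pics/'+f,im[:,:,::-1])
    return m,T,im
E
python3 - <<'E'
from h import *
ims=[]
for c in ['scene','side','wrist']:
    m,T,im=snap(c,c+'0.png'); print(c,{k:np.round(v,3).tolist() for k,v in m.items()}); ims.append(im)
for n in ['tile_1','half_tile','bat','slip_bottle','bowl','tool_pot','board']:
    print(n,[(round(d['score'],2),np.round(d['rect']).tolist()) for d in robot.search_frame(n,'scene')])
print(robot.get_obs())
cv2.imwrite('pics/s0.png',cv2.resize(ims[0],(800,600))[:,:,::-1])
E
```

```text
pics
scene {'fx': 374.466, 'fy': 374.466, 'cx': 262.705, 'cy': 188.059, 'k1': 0.01, 'xyz': [0.921, -0.357, 0.837], 'orientation': [0.918, 0.284, -0.08, -0.264]}
side {'fx': 391.015, 'fy': 391.015, 'cx': 257.514, 'cy': 189.294, 'k1': 0.034, 'xyz': [0.302, 0.988, 0.711], 'orientation': [-0.141, 0.873, -0.46, 0.078]}
wrist {'fx': 279.973, 'fy': 279.973, 'cx': 256.755, 'cy': 188.7, 'k1': -0.054, 'T_tool_cam': [[-0.001, -0.957, -0.289, 0.08], [1.0, -0.001, -0.001, 0.0], [0.0, -0.289, 0.957, -0.162], [0.0, 0.0, 0.0, 1.0]]}
tile_1 [(0.9, [189.0, 140.0, 242.0, 177.0]), (0.89, [118.0, 231.0, 177.0, 293.0])]
half_tile [(0.72, [275.0, 76.0, 310.0, 102.0])]
bat [(0.88, [269.0, 70.0, 314.0, 112.0])]
slip_bottle [(0.96, [310.0, 151.0, 343.0, 210.0])]
bowl [(0.73, [163.0, 183.0, 213.0, 229.0]), (0.58, [326.0, 93.0, 366.0, 136.0])]
tool_pot [(0.74, [217.0, 281.0, 259.0, 334.0])]
board [(0.73, [64.0, 128.0, 296.0, 348.0]), (0.59, [274.0, 74.0, 311.0, 103.0])]
{'time': 0.5, 'q': array([-1.78517172e-01,  5.27504639e-01,  1.43274716e+00,  2.21018571e-05,
        1.18139721e+00, -1.78517240e-01]), 'joint_velocities': array([ 6.01040218e-04,  1.09651847e-04,  1.51530935e-05, -2.10883990e-04,
        1.88776593e-04, -9.59930311e-04]), 'joint_torque': array([-1.02261467e-03, -4.39601219e+01, -1.76790941e+01,  6.33313903e-02,
        5.15339558e-02, -5.17226863e-05]), 'position': array([6.24953044e-01, 3.35505174e-05, 2.22530498e-01]), 'tool_rot': array([ 7.07109724e-01,  7.07103838e-01, -7.67106533e-06, -2.89751385e-05]), 'ft_force': array([-0.47404872,  0.22301118, -0.70380811]), 'moment': array([ 0.01509892,  0.01648469, -0.0210836 ]), 'grip_force': 0.0, 'grip_width': 0.08696195628692882}
```

View pics/s0.png

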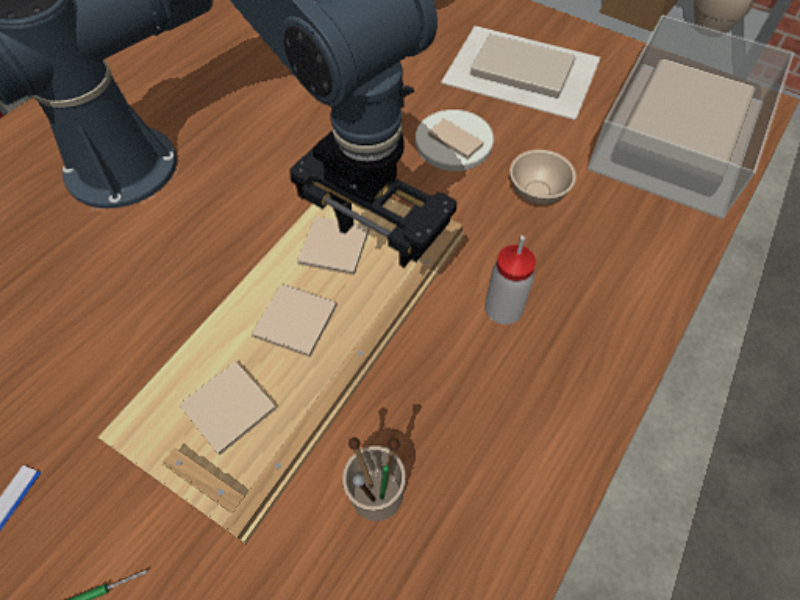

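View pics/side0.png

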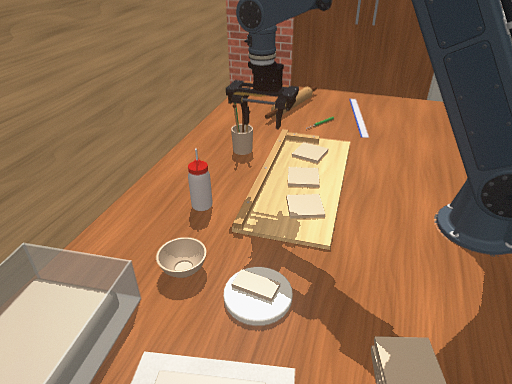

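```bash
cat >> h.py <<'E'
def rectify(m,T,im,z,x0,x1,y0,y1,s=1000):
    # image: columns = +x right, rows = -y down (top = y1)
    xs=np.arange(x0,x1,1/s); ys=np.arange(y1,y0,-1/s)
    X,Y=np.meshgrid(xs,ys); P=np.c_[X.ravel(),Y.ravel(),np.full(X.size,z)]
    uv=w2px(m,T,P).astype(np.float32).reshape(X.shape+(2,))
    return cv2.remap(im,uv,None,cv2.INTER_LINEAR)
def squares(r,x0,y1,s=1000,amin=2500,amax=16000,smax=85):
    hsv=cv2.cvtColor(r,cv2.COLOR_RGB2HSV)
    k=((hsv[:,:,1]<smax)&(hsv[:,:,2]>120)).astype(np.uint8)
    k=cv2.morphologyEx(k,cv2.MORPH_OPEN,np.ones((7,7)))
    out=[]
    for c in cv2.findContours(k,cv2.RETR_EXTERNAL,cv2.CHAIN_APPROX_NONE)[0]:
        a=cv2.contourArea(c)
        if amin<a<amax:
            (u,v),(w,h),t=cv2.minAreaRect(c)
            out.append((round(x0+u/s,4),round(y1-v/s,4),round(w),round(h),round(-t,1),round(a)))
    return out
E
python3 - <<'E'
from h import *
V=[]
for c in ['scene','side']:
    m,T=cam(c); im=cv2.imread('pics/%s0.png'%c)[:,:,::-1].copy()
    r=rectify(m,T,im,.027,.35,.85,-.45,.45); V.append(r)
    for s in (70,85,100): print(c,s,squares(r,.35,.45,smax=s))
    r2=rectify(m,T,im,.032,.4,.8,.3,.65)
    for s in (70,100): print(' half',c,squares(r2,.4,.65,amax=40000,smax=s))
    for p in [(.6,.0),(.6,-.1),(.5,-.2)]: 
        i,j=int((.45-p[1])*1000),int((p[0]-.35)*1000); print(cv2.cvtColor(r[i-2:i+2,j-2:j+2],cv2.COLOR_RGB2HSV).mean((0,1)))
o=np.hstack(V); cv2.imwrite('pics/rect0.png',cv2.resize(o,None,fx=.66,fy=.66)[:,:,::-1])
E
```

```text
scene 70 [(0.5223, -0.2448, 101, 101, -11.8, 9832), (0.5082, -0.078, 103, 101, -76.3, 9983), (0.468, 0.0728, 107, 102, -69.1, 9396), (0.7789, 0.1468, 91, 52, -64.6, 2714), (0.6875, 0.407, 86, 117, -90.0, 8234), (0.5005, 0.395, 110, 155, -90.0, 14412)]
scene 85 [(0.4063, -0.112, 472, 29, -87.0, 7536), (0.779, 0.1466, 92, 52, -64.6, 2740), (0.6875, 0.407, 86, 119, -90.0, 8331), (0.5, 0.395, 110, 156, -90.0, 14452)]
scene 100 [(0.7791, 0.1464, 92, 52, -64.6, 2753), (0.6885, 0.407, 86, 123, -90.0, 8570), (0.5, 0.395, 110, 156, -90.0, 14479)]
 half scene [(0.6864, 0.4189, 123, 112, -76.9, 10792), (0.503, 0.4115, 151, 154, -90.0, 18322), (0.7685, 0.564, 172, 61, -90.0, 7090), (0.538, 0.5905, 119, 276, -90.0, 21552)]
 half scene [(0.69, 0.4215, 123, 122, -90.0, 11506), (0.5025, 0.412, 152, 155, -90.0, 18582), (0.7685, 0.5635, 173, 61, -90.0, 7160), (0.5385, 0.59, 120, 277, -90.0, 22023)]
[ 17.5     96.4375 199.5   ]
[ 17.375  95.125 197.5  ]
[ 16.375   56.     201.3125]
side 70 [(0.5234, -0.2472, 101, 101, -12.3, 9404), (0.5093, -0.0787, 102, 101, -76.7, 9478), (0.4683, 0.0731, 103, 102, -6
[... 299 characters left out ...]
-62.3, 11230), (0.3929, 0.0012, 449, 27, -87.1, 6790), (0.7151, 0.3726, 123, 123, -72.5, 11898), (0.4945, 0.4, 100, 155, -90.0, 12721)]
side 100 [(0.7952, -0.2614, 245, 80, -74.1, 11196), (0.793, 0.1039, 212, 69, -62.4, 11359), (0.7153, 0.3723, 124, 123, -71.6, 12052), (0.4945, 0.4, 100, 155, -90.0, 12822)]
 half side [(0.493, 0.436, 162, 152, -90.0, 19412), (0.756, 0.5539, 206, 64, -69.9, 7122), (0.5231, 0.6323, 46, 260, -78.7, 8415)]
 half side [(0.7123, 0.3767, 123, 122, -71.6, 11888), (0.493, 0.4365, 163, 154, -90.0, 19832), (0.7558, 0.554, 206, 65, -69.9, 7194), (0.5232, 0.6321, 46, 260, -78.7, 8538)]
[ 20.8125  98.625  243.75  ]
[ 20.     102.5    241.3125]
[ 20.0625  58.6875 247.125 ]
```

View pics/rect0.png

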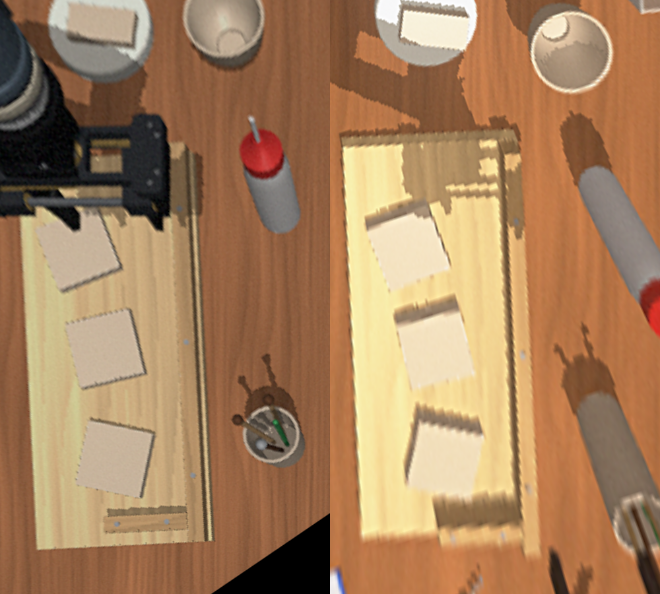

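```bash
python3 - <<'E'
from h import *
c='wrist'; m,T=cam(c); im=cv2.imread('pics/wrist0.png')[:,:,::-1].copy()
r=rectify(m,T,im,.027,.35,.75,-.4,.45)
for s in (60,70,85): print(s,squares(r,.35,.45,smax=s))
r=rectify(m,T,im,.035,.35,.75,-.4,.45)
a=cv2.imread('pics/scene0.png')[:,:,::-1].copy(); ma,Ta=cam('scene')
r2=rectify(ma,Ta,a,.035,.35,.75,-.4,.45)
o=np.hstack([r,r2]); o=cv2.resize(o,None,fx=.7,fy=.7)
cv2.imwrite('pics/rect1.png',o[:,:,::-1])
# half tile, scene
for cc in ('scene','side'):
    b=cv2.imread('pics/%s0.png'%cc)[:,:,::-1].copy(); mb,Tb=cam(cc)
    rr=rectify(mb,Tb,b,.032,.4,.6,.3,.5)
    h=cv2.cvtColor(rr,cv2.COLOR_RGB2HSV); print(cc)
    for y in (.42,.41,.40,.39,.38): print([tuple(int(q) for q in h[int((.5-y)*1000),int((x-.4)*1000)]) for x in (.42,.44,.46,.48,.5,.52,.54,.56)])
    cv2.imwrite('pics/half_%s.png'%cc,rr[:,:,::-1])
for n in ('slip_bottle','tool_pot','bowl','bat'):
    d=robot.search_frame(n,'scene'); 
    for e in d: 
        l,t,rr,bb=e['rect']; print(n,round(e['score'],2),px2w(ma,Ta,[[(l+rr)/2,bb-5]],0)[0].round(3))
E
```

```text
60 [(0.529, -0.2165, 102, 49, 0.0, 4056), (0.5105, -0.0776, 98, 98, -76.2, 6408), (0.4689, 0.0754, 98, 98, -68.7, 9019)]
70 [(0.5275, -0.2165, 55, 105, -90.0, 4658), (0.5105, -0.0768, 100, 101, -76.2, 7185), (0.4692, 0.0755, 100, 101, -68.4, 9694)]
85 [(0.528, -0.2165, 55, 106, -90.0, 4733), (0.5102, -0.0766, 102, 103, -76.3, 7442), (0.4723, 0.0254, 220, 121, -85.7, 12030), (0.3955, 0.057, 293, 15, -87.0, 3094)]
scene
[(11, 149, 144), (38, 15, 211), (16, 57, 197), (16, 59, 191), (17, 57, 194), (17, 56, 196), (15, 56, 195), (21, 33, 130)]
[(12, 153, 127), (33, 13, 209), (16, 58, 198), (16, 59, 196), (16, 57, 196), (16, 59, 196), (16, 58, 195), (24, 26, 148)]
[(13, 142, 90), (19, 21, 136), (16, 59, 193), (17, 56, 195), (16, 59, 199), (15, 57, 194), (17, 57, 194), (33, 16, 179)]
[(12, 144, 92), (24, 18, 140), (16, 64, 92), (17, 59, 152), (15, 57, 198), (16, 57, 198), (16, 58, 194), (37, 11, 201)]
[(12, 150, 92), (20, 16, 143), (19, 20, 138), (17, 31, 115), (11, 41, 88), (13, 56, 114), (16, 61, 122), (35, 14, 206)]
side
[(16, 55, 145), (20, 3, 244), (27, 19, 254), (23, 30, 248), (23, 29, 247), (23, 31, 248), (23, 33, 247), (105, 4, 251)]
[(12, 118, 125), (17, 29, 182), (24, 25, 252), (23, 30, 248), (22, 31, 248), (22, 31, 248), (22, 31, 248), (105, 4, 252)]
[(12, 139, 117), (19, 31, 181), (25, 26, 255), (22, 31, 248), (22, 31, 247), (22, 31, 248), (22, 32, 247), (90, 2, 253)]
[(12, 151, 182), (17, 29, 182), (15, 73, 167), (21, 39, 221), (23, 34, 249), (22, 32, 248), (22, 33, 248), (12, 108, 201)]
[(12, 152, 179), (15, 68, 177), (18, 32, 182), (18, 31, 182), (18, 31, 179), (18, 42, 162), (21, 39, 214), (12, 151, 188)]
slip_bottle 0.96 [0.791 0.129 0.   ]
tool_pot 0.74 [ 0.784 -0.245  0.   ]
bowl 0.73 [ 0.532 -0.114  0.   ]
bowl 0.58 [0.716 0.378 0.   ]
bat 0.88 [ 0.535  0.367 -0.   ]
```

View pics/rect1.png

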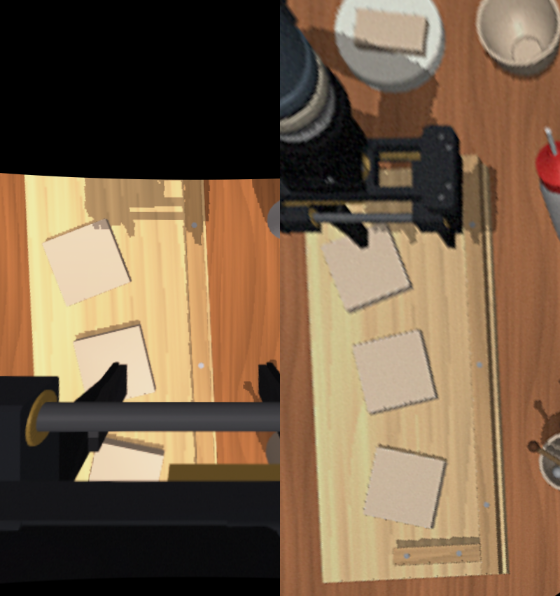

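```bash
python3 -m jog '{"dp":[[-249,-184,120],[-249,-184,120],[-249,-184,120],[-249,-184,120],[-249,-184,120],[-249,-184,120],[-249,-184,120],[-249,-184,120],[-249,-184,120],[-249,-184,120],[-249,-184,120],[-249,-184,120]],"delta_rot":[[0,0,-1.615],[0,0,-1.615],[0,0,-1.615],[0,0,-1.615],[0,0,-1.615],[0,0,-1.615],[0,0,-1.615],[0,0,-1.615],[0,0,-1.615],[0,0,-1.615],[0,0,-1.615],[0,0,-1.615]],"gripper":[0.15,0.15,0.15,0.15,0.15,0.15,0.15,0.15,0.15,0.15,0.15,0.15]}' 10
cat >> h.py <<'E'
C=np.array([.635,-.326]); YAW=.044
def st(): # TCP in the corner frame (mm), yaw of tool-y vs board y
    o=robot.get_obs(); c,s=np.cos(YAW),np.sin(YAW); d=o['position'][:2]-C
    M=R.from_quat(o['tool_rot']).as_matrix()
    print('t',round(o['time'],2),'cf',np.round([1000*(c*d[0]+s*d[1]),1000*(-s*d[0]+c*d[1])],1),'z',round(o['position'][2]*1000,1),'ytool',np.round(M[:,1],3),'q1,6',np.round(o['q'][[0,5]],2),'F',np.round(o['ft_force'],1))
E
python3 -c "
from h import *
st()"
```

```text
time: 1.9
position: [0.4412, -0.2493, 0.1027]
tool_rot: [-0.023, 1.0, -0.0, 0.0]
ft_force: [0.5, 0.2, -0.3]
grip_width: 0.0498
grip_force: 0.0
t 1.9 cf [-190.3   85.1] z 102.7 ytool [-0.045  0.999 -0.   ] q1,6 [-0.74 -2.35] F [ 0.5  0.2 -0.3]
```

```bash
python3 -m jog '{"dp":[[0,0,45],[0,0,82],[0,0,82],[-10,0,82],[-22,0,82],[-34,0,82],[-46,0,82],[-56,0,82],[-64,0,82],[-70,0,82],[-74,0,82],[-74,0,82]],"delta_rot":[[0,0,0],[0,0,0],[0,0,0],[0,0,0],[0,0,0],[0,0,0],[0,0,0],[0,0,0],[0,0,0],[0,0,0],[0,0,0],[0,0,0]],"gripper":[0.15,0.15,0.15,0.15,0.15,0.15,0.15,0.15,0.15,0.15,0.15,0.15]}'
python3 - <<'E'
from h import *
st()
m,T,im=snap('wrist','w1.png')
r=rectify(m,T,im,.027,.4,.75,-.45,.1); print(squares(r,.4,.1,smax=70))
m,T,im=snap('scene','s1.png'); r=rectify(m,T,im,.027,.4,.75,-.45,.2); print(squares(r,.4,.2,smax=70))
E
```

```text
time: 3.1
position: [0.5156, -0.2457, 0.0205]
tool_rot: [-0.022, 1.0, -0.0, 0.001]
ft_force: [-0.2, -0.4, 0.2]
grip_width: 0.0499
grip_force: 0.1
t 3.1 cf [-115.7   85.5] z 20.5 ytool [-0.044  0.999 -0.   ] q1,6 [-0.64 -2.26] F [-0.2 -0.4  0.2]
[]
[(0.5761, -0.2319, 101, 100, -87.6, 9759), (0.5086, -0.078, 103, 100, -76.5, 9276), (0.4681, 0.0738, 106, 101, -68.9, 9932)]
```

View pics/w1.png

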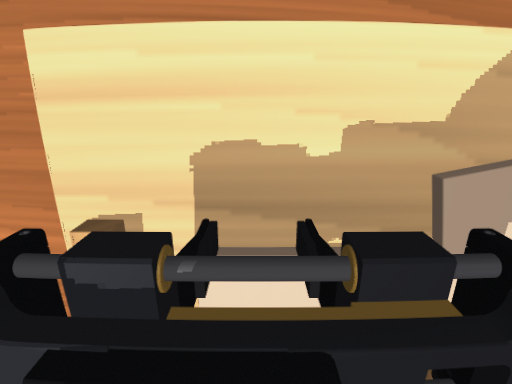

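```bash
python3 -m jog '{"dp":[[-2,0,0],[-4,0,0],[-6,0,0],[-6,0,0]],"delta_rot":[[0,0,0],[0,0,0],[0,0,0],[0,0,0]],"gripper":[0.15,0.15,0.15,0.15]}'; python3 -c "
from h import *
st()"
```

```text
time: 3.6
position: [0.5204, -0.2455, 0.0204]
tool_rot: [-0.022, 1.0, 0.0, -0.001]
ft_force: [-2.9, -0.9, 1.2]
grip_width: 0.0501
grip_force: 1.5
t 3.6 cf [-110.9   85.5] z 20.4 ytool [-0.045  0.999  0.   ] q1,6 [-0.63 -2.25] F [-2.9 -0.9  1.2]
```

```bash
python3 -m jog '{"dp":[[-1.5,0,0],[-3,0,0],[-4,0,0],[-4,0,0]],"delta_rot":[[0,0,0],[0,0,0],[0,0,0],[0,0,0]],"gripper":[0.15,0.15,0.15,0.15]}'; python3 -c "
from h import *
st()"
```

```text
time: 4.0
position: [0.5207, -0.2453, 0.0204]
tool_rot: [-0.023, 1.0, 0.001, -0.004]
ft_force: [-12.4, -4.0, 5.0]
grip_width: 0.0497
grip_force: 6.1
t 4.0 cf [-110.7   85.6] z 20.4 ytool [-0.046  0.999  0.002] q1,6 [-0.63 -2.24] F [-12.4  -4.    5. ]
```

```bash
python3 -m jog '{"dp":[[12,0,0],[40,40,-25],[70,80,-30],[85,125,-30],[85,168,-30],[85,168,-20],[85,168,0],[75,168,0],[62,168,0],[50,168,0],[38,168,0],[28,168,0]],"delta_rot":[[0,0,0],[0,0,0],[0,0,0],[0,0,0],[0,0,0],[0,0,0],[0,0,0],[0,0,0],[0,0,0],[0,0,0],[0,0,0],[0,0,0]],"gripper":[0.15,0.15,0.15,0.15,0.15,0.15,0.15,0.15,0.15,0.15,0.15,0.15]}'; python3 -m jog '{"dp":[[-8,0,0],[-14,0,0],[-18,0,0],[-21,0,0],[-23,0,0],[-25,0,0],[-26,0,0],[-27,0,0],[-27,0,0]],"delta_rot":[[0,0,0],[0,0,0],[0,0,0],[0,0,0],[0,0,0],[0,0,0],[0,0,0],[0,0,0],[0,0,0]],"gripper":[0.15,0.15,0.15,0.15,0.15,0.15,0.15,0.15,0.15]}'; python3 -c "
from h import *
st()"
```

```text
time: 5.2
position: [0.4912, -0.0791, 0.0209]
tool_rot: [-0.022, 1.0, -0.0, 0.001]
ft_force: [-2.5, 0.5, -0.5]
grip_width: 0.0503
grip_force: 0.7
time: 6.1
position: [0.5123, -0.0773, 0.0205]
tool_rot: [-0.023, 1.0, 0.001, -0.004]
ft_force: [-10.0, -4.1, 7.2]
grip_width: 0.0503
grip_force: 5.0
t 6.1 cf [-111.6  253.9] z 20.5 ytool [-0.045  0.999  0.002] q1,6 [-0.36 -1.98] F [-10.   -4.1   7.2]
```

```bash
python3 -m jog '{"dp":[[12,0,0],[45,30,-25],[80,65,-30],[110,100,-30],[121,140,-30],[121,153,-30],[121,153,-15],[121,153,0],[110,153,0],[98,153,0],[86,153,0],[74,153,0]],"delta_rot":[[0,0,0],[0,0,0],[0,0,0],[0,0,0],[0,0,0],[0,0,0],[0,0,0],[0,0,0],[0,0,0],[0,0,0],[0,0,0],[0,0,0]],"gripper":[0.15,0.15,0.15,0.15,0.15,0.15,0.15,0.15,0.15,0.15,0.15,0.15]}'; python3 -m jog '{"dp":[[-12,0,0],[-24,0,0],[-36,0,0],[-46,0,0],[-54,0,0],[-60,0,0],[-64,0,0],[-67,0,0],[-70,0,0],[-72,0,0],[-73,0,0],[-73,0,0]],"delta_rot":[[0,0,0],[0,0,0],[0,0,0],[0,0,0],[0,0,0],[0,0,0],[0,0,0],[0,0,0],[0,0,0],[0,0,0],[0,0,0],[0,0,0]],"gripper":[0.15,0.15,0.15,0.15,0.15,0.15,0.15,0.15,0.15,0.15,0.15,0.15]}'; python3 - <<'E'
from h import *
st()
m,T,im=snap('scene','s2.png')
for z in (.027,):
  r=rectify(m,T,im,z,.4,.75,-.45,.2); print(squares(r,.4,.2,smax=70))
E
```

```text
time: 7.3
position: [0.4377, 0.072, 0.021]
tool_rot: [-0.022, 1.0, -0.0, 0.001]
ft_force: [0.2, 0.7, -0.2]
grip_width: 0.0499
grip_force: 0.3
time: 8.5
position: [0.5048, 0.0753, 0.0203]
tool_rot: [-0.022, 1.0, 0.0, -0.004]
ft_force: [-7.4, -2.5, 6.6]
grip_width: 0.0502
grip_force: 3.6
t 8.5 cf [-112.4  406.6] z 20.3 ytool [-0.045  0.999  0.   ] q1,6 [-0.07 -1.69] F [-7.4 -2.5  6.6]
[(0.5788, -0.2317, 100, 96, -87.3, 9430), (0.5712, -0.0839, 102, 97, -87.5, 9554), (0.5643, 0.0607, 102, 96, -87.6, 9411)]
```

```bash
sed -i 's/YAW=.044/YAW=.049/' h.py; python3 -m jog '{"dp":[[12,0,0],[12,20,-40],[-20,55,-40],[-54,55,-40],[-54,55,-40],[-54,55,-40],[-54,55,-40],[-54,55,-40],[-54,55,-40],[-54,55,-40],[-54,55,-40],[-54,55,-40]],"delta_rot":[[0,0,0],[0,0,0],[0,0,1.567],[0,0,1.567],[0,0,1.567],[0,0,1.567],[0,0,1.567],[0,0,1.567],[0,0,1.567],[0,0,1.567],[0,0,1.567],[0,0,1.567]],"gripper":[0.15,0.15,0.15,0.15,0.15,0.15,0.15,0.15,0.15,0.15,0.15,0.15]}'; python3 -m jog '{"dp":[[0,0,0],[0,0,0],[0,0,0]],"delta_rot":[[0,0,0.1],[0,0,0.15],[0,0,0.15]],"gripper":[0.15,0.15,0.15]}'; python3 - <<'E'
from h import *
st()
m,T,im=snap('scene','s3.png')
r=rectify(m,T,im,.027,.4,.75,-.45,.2); print(squares(r,.4,.2,smax=70))
E
```

```text
time: 9.75
position: [0.5617, 0.1327, 0.0606]
tool_rot: [0.667, 0.745, 0.001, 0.001]
ft_force: [-0.4, -0.0, 0.4]
grip_width: 0.0499
grip_force: 0.0
time: 10.05
position: [0.5615, 0.1328, 0.0606]
tool_rot: [0.719, 0.695, 0.001, 0.001]
ft_force: [0.2, -0.8, 0.3]
grip_width: 0.0501
grip_force: 0.0
t 10.05 cf [-50.9 461.8] z 60.6 ytool [ 0.999 -0.034  0.003] q1,6 [0.04 0.07] F [ 0.2 -0.8  0.3]
[(0.5787, -0.2317, 101, 97, -87.3, 9462), (0.5714, -0.0837, 102, 97, -87.7, 9534), (0.5637, 0.0609, 101, 97, -87.5, 9522)]
```

```bash
python3 -m jog '{"dp":[[0,0,20],[0,0,40],[0,0,40],[-12,0,40],[-22,0,40],[-32,0,40],[-42,0,40],[-52,0,40],[-62,0,40],[-72,0,40],[-82,0,40],[-92,0,40]],"delta_rot":[[0,0,-0.083],[0,0,-0.083],[0,0,-0.083],[0,0,-0.083],[0,0,-0.083],[0,0,-0.083],[0,0,-0.083],[0,0,-0.083],[0,0,-0.083],[0,0,-0.083],[0,0,-0.083],[0,0,-0.083]],"gripper":[0.15,0.15,0.15,0.15,0.15,0.15,0.15,0.15,0.15,0.15,0.15,0.15]}';  python3 - <<'E'
from h import *
st()
m,T,im=snap('scene','s4.png')
r=rectify(m,T,im,.027,.4,.75,-.45,.2); print(squares(r,.4,.2,smax=70,amax=40000))
E
```

```text
time: 11.3
position: [0.5575, 0.0407, 0.0212]
tool_rot: [0.69, 0.724, 0.001, 0.0]
ft_force: [1.0, 6.2, 4.1]
grip_width: 0.0503
grip_force: 2.8
t 11.3 cf [-59.4 370. ] z 21.2 ytool [0.999 0.048 0.002] q1,6 [-0.13 -0.18] F [1.  6.2 4.1]
[(0.5786, -0.2316, 101, 97, -87.3, 9451), (0.5677, -0.0689, 202, 102, -86.9, 19726)]
```

```bash
python3 -m jog '{"dp":[[-10,1,0],[-20,2,0],[-30,4,0],[-38,5,0],[-45,6,0],[-50,7,0],[-54,8,0],[-57,8,0],[-57,8,0]],"delta_rot":[[0,0,0],[0,0,0],[0,0,0],[0,0,0],[0,0,0],[0,0,0],[0,0,0],[0,0,0],[0,0,0]],"gripper":[0.15,0.15,0.15,0.15,0.15,0.15,0.15,0.15,0.15]}';  python3 - <<'E'
from h import *
st()
m,T,im=snap('scene','s5.png')
r=rectify(m,T,im,.027,.4,.75,-.45,.2); print(squares(r,.4,.2,smax=70,amax=40000))
E
```

```text
time: 12.25
position: [0.565, -0.0144, 0.0205]
tool_rot: [0.691, 0.723, -0.001, -0.003]
ft_force: [-2.9, 6.6, 5.7]
grip_width: 0.0499
grip_force: 3.3
t 12.25 cf [-54.6 314.7] z 20.5 ytool [ 0.999  0.046 -0.006] q1,6 [-0.22 -0.27] F [-2.9  6.6  5.7]
[(0.5739, -0.1749, 301, 101, -87.2, 28978)]
```

Row joined (301 mm); continue gently until the end stop resists.

```bash
python3 -m jog '{"dp":[[-2,0,0],[-4,0,0],[-6,0,0],[-8,0,0],[-9,0,0],[-9,0,0]],"delta_rot":[[0,0,0],[0,0,0],[0,0,0],[0,0,0],[0,0,0],[0,0,0]],"gripper":[0.15,0.15,0.15,0.15,0.15,0.15]}';  python3 - <<'E'
from h import *
st()
E
```

```text
time: 12.9
position: [0.5646, -0.0186, 0.0204]
tool_rot: [0.692, 0.722, 0.001, -0.006]
ft_force: [-0.8, 22.3, 7.5]
grip_width: 0.05
grip_force: 10.7
t 12.9 cf [-55.2 310.4] z 20.4 ytool [ 0.999  0.041 -0.007] q1,6 [-0.24 -0.29] F [-0.8 22.3  7.5]
```

```bash
python3 -m jog '{"dp":[[12,0,0],[25,0,-30],[60,-10,-80],[110,-20,-130],[160,-30,-180],[210,-40,-180],[260,-50,-180],[310,-50,-180],[310,-50,-180],[310,-50,-180]],"delta_rot":[[0,0,0],[0,0,0],[0,0,0],[0,0,0],[0,0,0],[0,0,0],[0,0,0],[0,0,0],[0,0,0],[0,0,0]],"gripper":[0.15,0.15,0.15,0.5,0.8,1,1,1,1,1]}';  python3 - <<'E'
from h import *
st()
m,T,im=snap('wrist','w2.png')
r=rectify(m,T,im,.032,.4,.65,.28,.52); cv2.imwrite('pics/w2r.png',cv2.resize(r,None,fx=2,fy=2)[:,:,::-1])
m,T,im=snap('scene','s6.png')
r=rectify(m,T,im,.027,.4,.75,-.45,.2); print(squares(r,.4,.2,smax=70,amax=40000))
r2=r=rectify(m,T,im,.032,.4,.65,.28,.52); cv2.imwrite('pics/s6r.png',cv2.resize(r,None,fx=2,fy=2)[:,:,::-1])
o=robot.get_obs();print(o['position'])
a=np.hstack([cv2.imread('pics/w2r.png'),cv2.imread('pics/s6r.png')]);cv2.imwrite('pics/h2.png',cv2.resize(a,None,fx=.79,fy=.79))
E
```

```text
time: 13.9
position: [0.5025, 0.2869, 0.2012]
tool_rot: [0.687, 0.726, 0.001, 0.0]
ft_force: [0.5, -0.0, -0.1]
grip_width: 0.0862
grip_force: 0.0
t 13.9 cf [-102.3  618.7] z 201.2 ytool [0.998 0.055 0.002] q1,6 [0.33 0.27] F [ 0.5 -0.  -0.1]
[(0.5741, -0.1765, 298, 100, -87.2, 28772)]
[0.5028384  0.28259776 0.20024695]
```

View pics/h2.png

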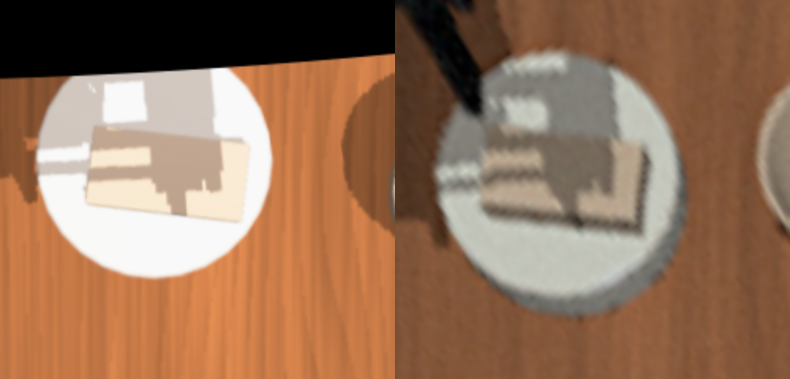

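```bash
python3 - <<'E'
from h import *
for i in range(2):
    st(); m,T,im=snap('wrist','w3.png')
r=rectify(m,T,im,.032,.4,.65,.28,.52)
h=cv2.cvtColor(r,cv2.COLOR_RGB2HSV).astype(int); k=((h[:,:,1]>22)&(h[:,:,1]<110)&(h[:,:,2]>120)).astype(np.uint8)
cv2.imwrite('pics/m.png',k*255)
k=cv2.morphologyEx(k,cv2.MORPH_OPEN,np.ones((9,9)))
for c in cv2.findContours(k,0,1)[0]:
    if cv2.contourArea(c)>800:
        (u,v),wh,t=cv2.minAreaRect(c); print(.4+u/1000,.52-v/1000,np.round(wh),-t)
cv2.imwrite('pics/w3r.png',cv2.resize(r[:200,:200],None,fx=3,fy=3)[:,:,::-1])
E
```

```text
t 14.0 cf [-102.2  614.3] z 200.2 ytool [ 0.999  0.052 -0.   ] q1,6 [0.32 0.27] F [-0.4 -0.7 -0.9]
t 14.05 cf [-102.1  613.3] z 200.1 ytool [ 0.999  0.05  -0.001] q1,6 [0.32 0.27] F [-0.3  0.   0.2]
0.5051424407958984 0.4115053787231445 [101.  52.] -6.809049606323242
```

View pics/w3r.png

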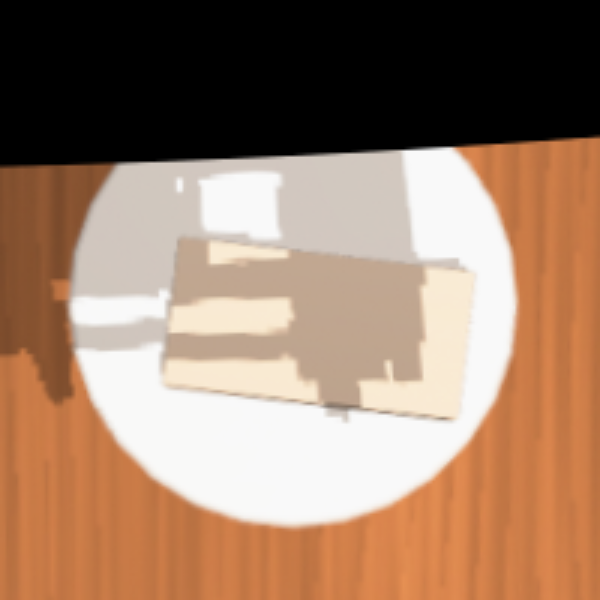

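```bash
python3 -m jog '{"dp":[[40,3,20],[80,6,50],[129,9,80],[129,9,120],[129,9,120],[129,9,120],[129,9,120],[129,9,120],[129,9,120],[129,9,120],[129,9,120],[129,9,120]],"delta_rot":[[0,0,-1.409],[0,0,-1.409],[0,0,-1.409],[0,0,-1.409],[0,0,-1.409],[0,0,-1.409],[0,0,-1.409],[0,0,-1.409],[0,0,-1.409],[0,0,-1.409],[0,0,-1.409],[0,0,-1.409]],"gripper":[1,1,1,1,1,1,1,1,1,1,1,1]}';  python3 - <<'E'
from h import *
st()
print(robot.get_obs()['position'])
E
```

```text
time: 15.3
position: [0.5067, 0.4101, 0.0803]
tool_rot: [0.058, 0.998, -0.0, -0.0]
ft_force: [0.3, -0.3, -0.2]
grip_width: 0.0869
grip_force: 0.0
t 15.3 cf [-92.1 741.5] z 80.3 ytool [ 0.116  0.993 -0.001] q1,6 [ 0.51 -0.94] F [ 0.3 -0.3 -0.2]
[0.50670451 0.41014477 0.08028539]
```

```bash
python3 -m jog '{"dp":[[0,0,30],[0,0,50],[0,0,57.5],[0,0,57.5],[0,0,57.5],[0,0,57.5],[0,0,57.5],[0,0,57.5],[0,0,57.5],[0,0,57.5],[0,0,47],[0,0,27]],"delta_rot":[[0,0,0],[0,0,0],[0,0,0],[0,0,0],[0,0,0],[0,0,0],[0,0,0],[0,0,0],[0,0,0],[0,0,0],[0,0,0],[0,0,0]],"gripper":[1,1,1,1,-0.2,-0.2,-0.2,-0.2,-0.2,-0.2,-0.2,-0.2]}' 25;  python3 - <<'E'
from h import *
st()
o=robot.get_obs(); print(o['grip_width'],o['grip_force'],o['position'])
m,T,im=snap('side','d1.png'); cv2.imwrite('pics/d1c.png',cv2.resize(im[180:384,130:400],None,fx=2.5,fy=2.5)[:,:,::-1])
E
```

```text
time: 16.5
position: [0.5046, 0.4109, 0.0526]
tool_rot: [0.057, 0.998, -0.001, -0.002]
ft_force: [-0.1, 0.2, -0.4]
grip_width: 0.0496
grip_force: 25.0
t 16.5 cf [-94.2 742.4] z 52.6 ytool [ 0.113  0.994 -0.002] q1,6 [ 0.51 -0.95] F [-0.1  0.2 -0.4]
0.049605065144072494 24.999837577342987 [0.50459269 0.41092682 0.05257933]
```

View pics/d1c.png

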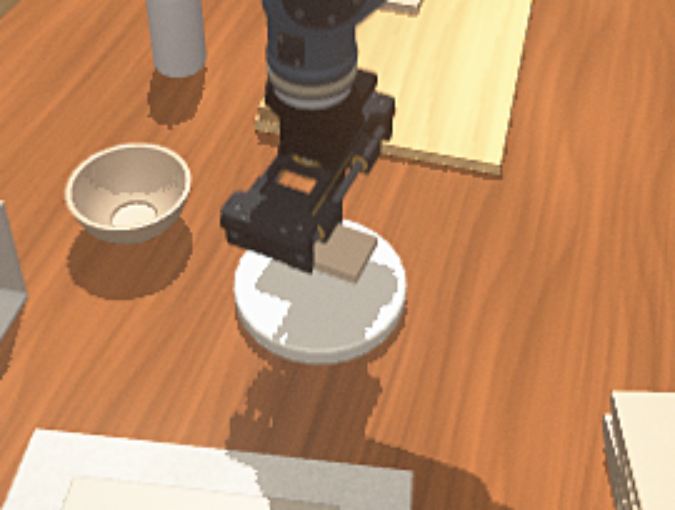

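```bash
python3 -m jog '{"dp":[[0,0,-30],[-8,-35,-50],[-20,-80,-50],[-32,-128,-50],[-44,-176,-50],[-56,-224,-50],[-68,-272,-50],[-80,-320,-50],[-90,-360,-50],[-95,-379,-50],[-95,-379,-50],[-95,-379,-50]],"delta_rot":[[0,0,0],[0,0,-0.05],[0,0,-0.1],[0,0,-0.163],[0,0,-0.163],[0,0,-0.163],[0,0,-0.163],[0,0,-0.163],[0,0,-0.163],[0,0,-0.163],[0,0,-0.163],[0,0,-0.163]],"gripper":[-0.2,-0.2,-0.2,-0.2,-0.2,-0.2,-0.2,-0.2,-0.2,-0.2,-0.2,-0.2]}' 25;  python3 - <<'E'
from h import *
st()
m,T,im=snap('scene','s7.png');st()
cv2.imwrite('pics/s7c.png',cv2.resize(im[80:280,130:330],None,fx=3,fy=3)[:,:,::-1])
E
```

```text
time: 17.75
position: [0.5575, 0.0242, 0.1037]
tool_rot: [-0.024, 1.0, 0.0, 0.0]
ft_force: [-0.1, 0.7, -0.7]
grip_width: 0.0495
grip_force: 25.0
t 17.75 cf [-60.2 353.6] z 103.7 ytool [-0.048  0.999  0.   ] q1,6 [-0.16 -1.78] F [-0.1  0.7 -0.7]
t 17.8 cf [-60.5 354.4] z 103.7 ytool [-0.05   0.999  0.   ] q1,6 [-0.16 -1.78] F [-0.1 -0.2 -1.5]
```

View pics/s7c.png

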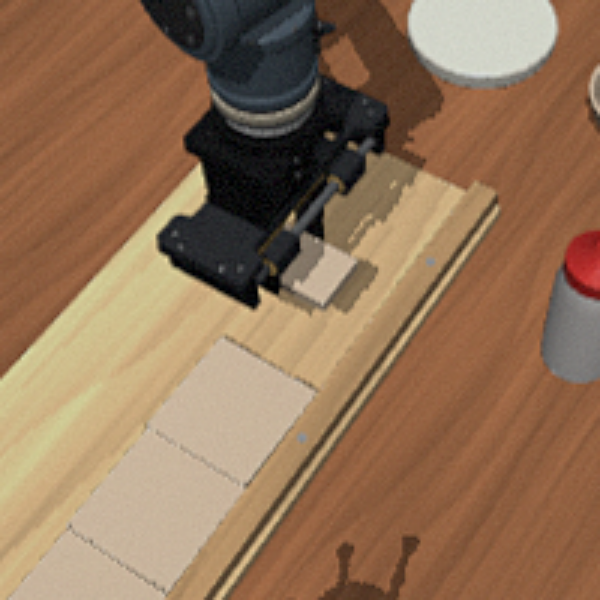

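```bash
python3 -m jog '{"dp":[[0,0,35],[0,0,65],[0,0,79],[0,0,84],[0,0,85],[-3,0,85],[-6,0,85],[-9,0,85],[-11,0,85],[-12,0,85],[-12,0,85]],"delta_rot":[[0,0,0],[0,0,0],[0,0,0],[0,0,0],[0,0,0],[0,0,0],[0,0,0],[0,0,0],[0,0,0],[0,0,0],[0,0,0]],"gripper":[-0.2,-0.2,-0.2,-0.2,-0.2,-0.2,-0.2,-0.2,-0.2,-0.2,-0.2]}' 25;  python3 - <<'E'
from h import *
st()
E
```

```text
time: 18.9
position: [0.5688, 0.0249, 0.0185]
tool_rot: [-0.025, 1.0, 0.0, -0.001]
ft_force: [-2.0, -0.4, 0.2]
grip_width: 0.0494
grip_force: 25.0
t 18.9 cf [-49.  353.7] z 18.5 ytool [-0.05   0.999  0.   ] q1,6 [-0.15 -1.77] F [-2.  -0.4  0.2]
```

```bash
python3 -m jog '{"dp":[[-2,0,0],[-3,0,0],[-3,0,0.8],[-3,0,0.8]],"delta_rot":[[0,0,0],[0,0,0],[0,0,0],[0,0,0]],"gripper":[-0.2,-0.2,-0.2,-0.2]}' 25;  python3 - <<'E'
from h import *
st()
E
```

```text
time: 19.3
position: [0.5688, 0.025, 0.0182]
tool_rot: [-0.025, 1.0, 0.0, -0.004]
ft_force: [-7.1, -3.5, 9.7]
grip_width: 0.0494
grip_force: 25.0
t 19.3 cf [-48.9 353.8] z 18.2 ytool [-0.05   0.999  0.   ] q1,6 [-0.15 -1.77] F [-7.1 -3.5  9.7]
```

```bash
python3 -m jog '{"dp":[[-1,0,0.8],[0,0,0],[0,0,0],[0,0,0],[0,0,-20],[0,0,-50],[0,0,-50]],"delta_rot":[[0,0,0],[0,0,0],[0,0,0],[0,0,0],[0,0,0],[0,0,0],[0,0,0]],"gripper":[0.3,0.3,0.3,0.3,0.3,0.3,0.3]}' 5;  python3 -m jog '{"dp":[[0,50,0],[0,50,0],[0,50,0],[0,50,0],[0,50,0],[0,50,0],[0,50,0],[0,50,0],[0,50,0],[0,50,0],[0,50,0],[0,50,0]],"delta_rot":[[0,0,1.571],[0,0,1.571],[0,0,1.571],[0,0,1.571],[0,0,1.571],[0,0,1.571],[0,0,1.571],[0,0,1.571],[0,0,1.571],[0,0,1.571],[0,0,1.571],[0,0,1.571]],"gripper":[0.15,0.15,0.15,0.15,0.15,0.15,0.15,0.15,0.15,0.15,0.15,0.15]}'; python3 - <<'E'
from h import *
m,T,im=snap('scene','s8.png');st()
r=rectify(m,T,im,.027,.4,.75,-.45,.2); print(squares(r,.4,.2,smax=70,amax=40000))
E
```

```text
time: 20.0
position: [0.5756, 0.0249, 0.0709]
tool_rot: [-0.025, 1.0, -0.001, 0.004]
ft_force: [1.0, 0.3, -0.1]
grip_width: 0.057
grip_force: 0.0
time: 21.2
position: [0.5699, 0.0751, 0.0671]
tool_rot: [0.689, 0.725, -0.0, -0.0]
ft_force: [-0.6, 0.1, -0.6]
grip_width: 0.05
grip_force: 0.0
t 21.25 cf [-45.4 403.8] z 67.2 ytool [ 0.999  0.051 -0.001] q1,6 [-0.06 -0.11] F [-0.   0.  -0.4]
[(0.5739, -0.1768, 299, 101, -87.2, 28840), (0.5661, 0.0248, 52, 96, -86.4, 4739)]
```

```bash
python3 -m jog '{"dp":[[0,-8,25],[0,-8,47],[0,-8,47],[-10,-8,47],[-18,-8,47],[-24,-8,47],[-30,-8,47],[-36,-8,47],[-40,-8,47],[-44,-8,47],[-47,-8,47],[-47,-8,47]],"delta_rot":[[0,0,0],[0,0,0],[0,0,0],[0,0,0],[0,0,0],[0,0,0],[0,0,0],[0,0,0],[0,0,0],[0,0,0],[0,0,0],[0,0,0]],"gripper":[0.15,0.15,0.15,0.15,0.15,0.15,0.15,0.15,0.15,0.15,0.15,0.15]}' 10;  python3 - <<'E'
from h import *
st()
E
```

```text
time: 22.45
position: [0.5635, 0.0312, 0.021]
tool_rot: [0.691, 0.723, 0.002, -0.003]
ft_force: [0.4, 13.5, 3.9]
grip_width: 0.0503
grip_force: 6.9
t 22.45 cf [-53.9 360.3] z 21.0 ytool [ 0.999  0.044 -0.001] q1,6 [-0.15 -0.2 ] F [ 0.4 13.5  3.9]
```

```bash
python3 -m jog '{"dp":[[12,0,0],[15,0,-40],[-20,-40,-45],[-52,-77,-45],[-52,-77,-45],[-52,-77,-45],[-52,-77,-45],[-52,-77,-45],[-52,-77,-45],[-52,-77,-45],[-52,-77,-45],[-52,-77,-45]],"delta_rot":[[0,0,0],[0,0,-0.14],[0,0,-1.571],[0,0,-1.571],[0,0,-1.571],[0,0,-1.571],[0,0,-1.571],[0,0,-1.571],[0,0,-1.571],[0,0,-1.571],[0,0,-1.571],[0,0,-1.571]],"gripper":[0.15,0.15,0.15,0.15,0.15,0.15,0.15,0.15,0.15,0.15,0.15,0.15]}' 10;  python3 - <<'E'
from h import *
st()
m,T,im=snap('scene','s9.png');st()
r=rectify(m,T,im,.027,.45,.7,-.38,.08,s=2000); print(squares(r,.45,.08,s=2000,smax=70,amax=180000))
cv2.imwrite('pics/s9r.png',cv2.rotate(cv2.resize(r,None,fx=.85,fy=.85),cv2.ROTATE_90_CLOCKWISE)[:,:,::-1])
E
```

```text
time: 23.65
position: [0.4901, -0.0282, 0.0657]
tool_rot: [-0.028, 1.0, -0.0, -0.0]
ft_force: [-1.2, 1.6, -0.3]
grip_width: 0.0498
grip_force: 0.0
t 23.65 cf [-130.1  304.5] z 65.7 ytool [-0.056  0.998 -0.001] q1,6 [-0.29 -1.91] F [-1.2  1.6 -0.3]
t 23.7 cf [-130.1  304.5] z 65.7 ytool [-0.057  0.998 -0.001] q1,6 [-0.29 -1.91] F [-0.3 -0.2 -1. ]
[(0.5722, -0.1529, 699, 205, -87.2, 136632)]
```

View pics/s9r.png

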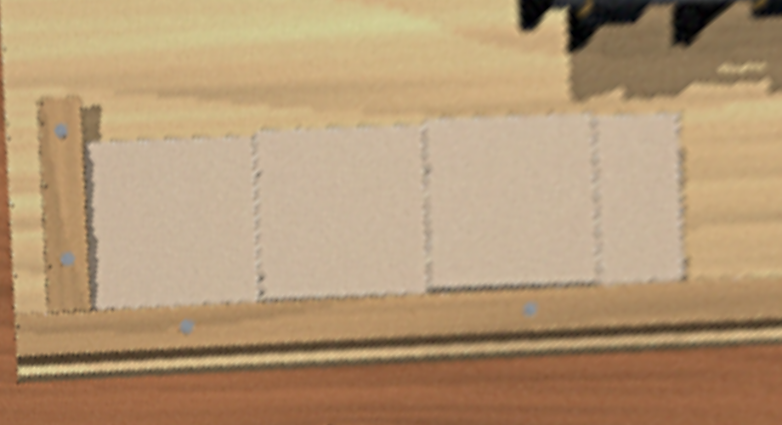

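```bash
python3 -m jog '{"dp":[[0,0,25],[0,0,45],[0,0,45],[-6,0,45],[-10,0,45],[-13,0,45],[-16,0,45],[-19,0,45],[-21,0,45],[-23,0,45],[-24,0,45],[-24,0,45]],"delta_rot":[[0,0,0.007],[0,0,0.007],[0,0,0.007],[0,0,0.007],[0,0,0.007],[0,0,0.007],[0,0,0.007],[0,0,0.007],[0,0,0.007],[0,0,0.007],[0,0,0.007],[0,0,0.007]],"gripper":[0.15,0.15,0.15,0.15,0.15,0.15,0.15,0.15,0.15,0.15,0.15,0.15]}' 10;  python3 - <<'E'
from h import *
st()
E
python3 -m jog '{"dp":[[15,0,0],[24,-40,-30],[24,-85,-30],[24,-130,-30],[24,-170,-30],[24,-205,-30],[24,-205,-15],[24,-205,0],[15,-205,0],[10,-205,0],[6,-205,0],[3,-205,0]],"delta_rot":[[0,0,0],[0,0,0],[0,0,0],[0,0,0],[0,0,0],[0,0,0],[0,0,0],[0,0,0],[0,0,0],[0,0,0],[0,0,0],[0,0,0]],"gripper":[0.15,0.15,0.15,0.5,0.8,0.8,0.8,0.8,0.8,0.8,0.8,0.8]}'
python3 -m jog '{"dp":[[-2,0,0],[-3,0,0],[-4,0,0],[-4,0,0]],"delta_rot":[[0,0,0],[0,0,0],[0,0,0],[0,0,0]],"gripper":[0.8,0.8,0.8,0.8]}'
python3 -c "
from h import *
st()"
```

```text
time: 24.9
position: [0.5094, -0.026, 0.0207]
tool_rot: [-0.022, 1.0, 0.001, -0.005]
ft_force: [-9.0, -1.5, 7.6]
grip_width: 0.0497
grip_force: 4.4
t 24.9 cf [-110.7  305.8] z 20.7 ytool [-0.044  0.999  0.002] q1,6 [-0.27 -1.88] F [-9.  -1.5  7.6]
time: 26.1
position: [0.519, -0.2317, 0.0213]
tool_rot: [-0.023, 1.0, -0.0, -0.002]
ft_force: [-10.1, -4.6, 3.3]
grip_width: 0.0783
grip_force: 4.7
time: 26.5
position: [0.5192, -0.2315, 0.0212]
tool_rot: [-0.024, 1.0, 0.0, -0.005]
ft_force: [-12.5, -5.9, 5.0]
grip_width: 0.0784
grip_force: 6.3
t 26.5 cf [-111.  100.] z 21.2 ytool [-0.047  0.999  0.001] q1,6 [-0.61 -2.23] F [-12.5  -5.9   5. ]
```

Both presses end at the batten line (−110.7, −111.0). Back off clear, then check the row.

```bash
python3 -m jog '{"dp":[[12,0,0],[25,0,-40],[25,60,-90],[25,100,-140],[25,100,-140]],"delta_rot":[[0,0,0],[0,0,0],[0,0,0],[0,0,0],[0,0,0]],"gripper":[0.8,0.8,0.8,0.8,0.8]}';  python3 - <<'E'
from h import *
m,T,im=snap('scene','s10.png');st()
r=rectify(m,T,im,.027,.45,.7,-.38,.08,s=2000); print(squares(r,.45,.08,s=2000,smax=70,amax=180000))
cv2.imwrite('pics/s10r.png',cv2.rotate(cv2.resize(r,None,fx=.85,fy=.85),cv2.ROTATE_90_CLOCKWISE)[:,:,::-1])
E
```

```text
time: 27.0
position: [0.4947, -0.1311, 0.1629]
tool_rot: [-0.021, 1.0, -0.0, 0.001]
ft_force: [0.0, 0.0, -0.9]
grip_width: 0.0785
grip_force: 0.0
t 27.05 cf [-129.2  204.6] z 167.0 ytool [-0.045  0.999 -0.001] q1,6 [-0.47 -2.09] F [0.1 1.6 1.4]
[(0.5737, -0.1523, 701, 199, -87.1, 134517)]
```

View pics/s10r.png

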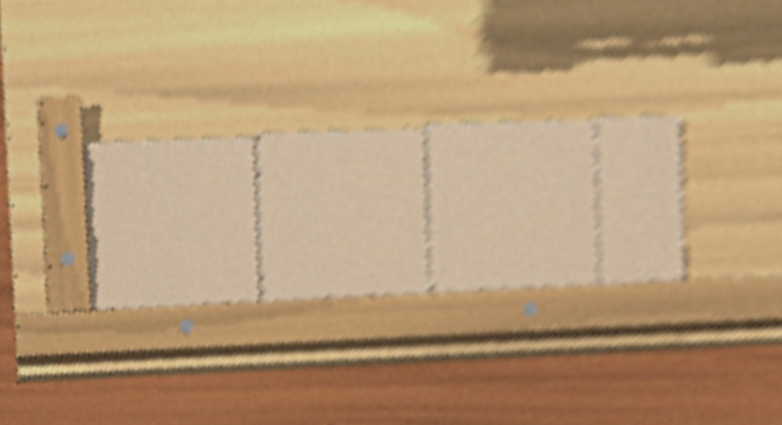

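```bash
python3 -c "
from rig import robot
print(robot.hand_in())"
```

```text
the job is handed in; nothing more can be done
None
```

The three square tiles and the half tile are set flush against the batten with the joints shut. In the last scene picture the row measured 350.5 mm against the expected 350 mm, and I handed the job in at about 27 s without a verdict coming back.

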